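# Lay the tea box down on the tea board

## Task

The tea box stands on its end on the tea board. Without gripping or lifting it, push it gently near its top with the fingertips so that it tips over towards the wooden stop and falls right way up inside the blue field; take the fingers away and let it come to rest there, short of the stop. Then push it along the board, straight and still wholly inside the field, until its leading end sits flush against the stop, and leave the cup, salt shaker and everything else where they stand.

Things in the scene. Friction and masses are not known exactly. Their poses are not given: they have to be found in the camera images.
- box_centre (a point): Centre of the tea box, a light green and white paper-board box (about 0.1 kg) 122 mm long, 58 mm wide and 65 mm high, closed and rigid. Its own y axis runs along the 122 mm length, x across the 58 mm width, z from its underside to its lid (65 mm). At the start it stands on one end on the tea board, 122 mm tall: y points up, and z points away from the stop, so that its underside faces the stop. Tipped over towards the stop it comes to lie on its underside, z up.
- tea_box: The same tea box; this origin is the centre of its underside (32.5 mm from the centre, along its own -z). While the box stands this point is half-way up the face that looks towards the stop.
- box_top_end (a point): Point on the tea box: the middle of its underside's short edge at the end that is uppermost at the start (61 mm along its own y from the underside's centre). It becomes the leading end, next to the stop.
- box_foot_end (a point): The same at the other end (-61 mm along y): at the start it lies on the board, on the edge about which the box tips.
- tea_board: Brown wooden tea board, 270 (x) x 220 (y) x 12 mm thick, fixed to the worktop; origin at the centre of its underside. Its x axis points from the open end, where the tea box stands, to the stop. It carries a blue field and a stop on its -y half, a checked cup and a salt shaker on its +y half.
- field (a point): Centre of the plain blue rectangular field on the board's top (12 mm above the worktop), 180 mm along the board's x and 112 mm across (y). Axes as the board's. Its near edge runs beneath the standing box: the edge about which the box tips is 8 to 20 mm inside the field.
- stop_face (a point): Foot of the face of the dark wooden stop (a bar 30 mm high, 108 mm wide, 16 mm thick, with two brass pins) that closes the far end of the field; the middle of the face that looks to the box. Axes as the board's. A box tipped straight over first lies about 40 to 50 mm short of it.
- cup: Black and white checked cup, 66 mm across, 53 mm high, standing on the board beside the field; origin at the centre of its underside. Bystander.
- salt_shaker: Salt shaker with grey top, 44 mm across, 90 mm high, on the board near the far corner beside the stop; origin at the centre of its underside. Bystander.
- lemon: Lemon, 83x58x58 mm, on the worktop left of the board; origin at its underside. Bystander.
- spice_jar: Spice jar with dark cap, 41 mm across, 105 mm high, on the worktop; origin at the centre of its underside. Bystander.
- pepper_mill: Wooden pepper mill, 58 mm across, 170 mm high, on the worktop; origin at the centre of its underside. Bystander.
- tealight: Tealight in a grey metal cup, 38 mm across, 15 mm high, on the worktop left of the board; origin at the centre of its underside. Bystander.
Things that resemble listed ones, but are neither listed nor needed, are in the scene too. There is more than one size of the tea_box; the job needs the largest.

How it is judged (in metres and radians):
On the way:
1. the tea box has been tipped over and lies right way up and at rest inside the blue field, untouched, more than 10 mm short of the stop (angle between box_centre's own z axis and vertical below 0.1 rad and y of box_top_end in the frame of field between -0.03 and 0.03 m and y of box_foot_end in the frame of field between -0.03 and 0.03 m and x of box_foot_end in the frame of field above -0.092 m and x of box_top_end in the frame of stop_face below -0.01 m and linear speed of tea_box below 0.01 m/s and angular speed of tea_box below 0.1 rad/s and contact force between the fingers and tea_box below 0.1 N), for 0.2 s.
At the end, for the whole second after the job is handed in: The tea box lies on its underside (within 0.1 rad) inside the blue field (2 to 3 mm over its edge are forgiven), its leading end within 5 mm of the stop's face and straight to the board within 0.1 rad, at rest; all bystanders are within 20 mm of where they stood (angle between box_centre's own z axis and vertical below 0.1 rad and y of box_top_end in the frame of field between -0.03 and 0.03 m and y of box_foot_end in the frame of field between -0.03 and 0.03 m and x of box_foot_end in the frame of field above -0.092 m and x of box_top_end in the frame of stop_face between -0.005 and 0.005 m and angle between the y axis of box_centre and the x axis of field, either way round below 0.1 rad and linear speed of tea_box below 0.01 m/s and angular speed of tea_box below 0.1 rad/s and z of box_centre in the frame of field below 0.042 m and distance of each of cup, salt_shaker, lemon, spice_jar, pepper_mill, tealight from where it was at the start of the episode below 0.02 m); the robot touches nothing.
It fails at once if the tea box is lifted (its centre more than 105 mm above the worktop) (height (world z) of box_centre above 0.105 m).
It fails at once if the tea box is squeezed or struck (more than 12 N from the fingers) before it lies down (angle between box_centre's own z axis and vertical above 0.3 rad and contact force between the fingers and tea_box above 12 N).
It fails at once if the tea box is crushed (more than 40 N from the fingers) (contact force between the fingers and tea_box above 40 N).
It fails at once if a bystander (cup, salt shaker, lemon, spice jar, pepper mill or tealight) is moved more than 20 mm (distance of any of cup, salt_shaker, lemon, spice_jar, pepper_mill, tealight from where it was at the start of the episode above 0.02 m).
It also fails if it takes over 35 s, if anything falls off the work surface, if the arm or the gripper's body presses on something with over 40 N, if the wrist force passes 120 N, or if a joint passes its speed limit or range.

## Robot

A 6-joint arm with a two-finger parallel gripper is mounted at the origin on a cart in front of the work surface, level with it; the furniture and walls round the work are solid. World frame = base frame: x ahead of the robot, y to its left, z up, the work surface at z = 0. Lengths are in m, angles in degrees, forces in N, time in s.
With the tool pointing down it reaches from about 0.3 to 0.75 m from the base axis. Payload 8.5 kg.
Tool frame: the origin (TCP) lies midway between the tips of the shut fingers; the grasp point (between the pads) lies env.tcp_to_grasp behind it (env.tcp_to_grasp is the distance from the TCP to the grasp point, in m); z points along the fingers, y is the line along which they close (so a half turn about z gives the same grasp; the last joint's range is limited). The gripper opens to 85 mm and grips with 20 to 120 N. Pads are 22 mm wide; open, the fingers measure 114 mm over their backs; the gripper's body (76 mm by 85 mm) begins 54 mm behind the grasp point. The pads swing forward as they close: fully open they stand 13 mm farther back than shut.
Start: joints at [-80.46, 21.807, 74.336, -0, 83.858, -12.336], TCP at [0.205, -0.51, 0.231] pointing down, gripper open.
Joint ranges: [-178.18, 178.18], [-50.72, 133.34], [12.68, 142.11], [-81.47, 261.47], [9.98, 163.14], [-165.26, 165.26]. Speed limits (degrees/s): [136.94, 136.94, 180, 180, 180, 180].

## Interface

Orientations are given as a 3x3 rotation matrix whose columns are the frame's x, y, z axes.
In Python, from rig import observe, optics, job, env gives the robot as it stands. The module is installed in compiled form; this text tells all that it offers.
- The arm moves only by the shell command python3 -m jog 'ROWS' [FORCE]. ROWS is JSON, a list of rows, each a list of 7 numbers: the turn, a rotation vector about the tool's x, y, z in rad, then the shift along the tool's x, y, z in m, then the opening in per cent of the stroke, from 0 (shut) to 100 (fully open). A call has 1 to 10 rows; each row shifts and turns the commanded pose from where the row before left it, along the tool's axes as they then stand; what a row does not reach is not made up. A row lasts 1/8 s, in which the tool goes at most 62.5 mm and 10.7 degrees, less where a joint would pass 70% of its speed; a pose out of reach is approached as far as the arm can. A call is refused whole if a number of a shift passes 0.0625 or a number of a turn 0.188, either way. A call with a gripper value outside its range is refused whole. The fingers move at their own pace and stop on an object; FORCE is the grip in N (left out, the last holds). Time passes only in rows, so rows that do not move let the fingers close. It gives the time, the measured TCP pose, the force, the opening and the grip force at its end, in the units of the state.
- observe(): the state, without advancing time (a new reading comes with each control period).
- optics.get_image(name): name is "scene" or "side" or "wrist"; returns a dict with "pixels" (384x512x3 uint8, red, green, blue), "mtx" (3x3 intrinsics, pixels), "rvec" (rotation vector, rad) and "tvec" (3), from world to camera coordinates, as OpenCV has them. Camera axes: x right, y down, z forward; pixel columns grow to the right and rows downward; lengths in m; the calibration is good to about 2 mm. A picture is of the moment at which its call begins. There is no depth.
- job.close_job(): hands the job in; it is judged then, once.
The state is a dict: "time_s": time; "q": joint angles; "qvel": joint speeds; "joint_efforts": joint torques, N m; "position": TCP position; "tool_rot": TCP orientation; "ft_force": force on the tool from outside, world axes, zero at the start; "wrist_torque": the same for the moment, N m; "grip_width": finger opening in m; "gripper_force": force on a finger pad.
Only numpy, scipy, OpenCV 4.12 (cv2) and the standard library are available. Lean on these libraries where they do the work, as an engineer would, in place of code of your own. Each camera call takes 0.05 s, during which the arm holds its last target. There are 200 camera calls.

## Working session

There is one attempt and no reset: what is moved stays moved. The work goes in short steps, Python scripts to look and compute and a shell command to move; the robot and the scene stay as the last step left them, time stands still between calls to the robot, and variables do not carry over. Pictures are saved under pics/ and viewed, at most 11 in all, crops included, and the job is handed in when it is done.

```bash
mkdir -p pics
python3 - <<'E'
from rig import observe, optics, env
import cv2, numpy as np, pickle
s=observe(); print(s['time_s'],s['position'],np.round(s['tool_rot'],3),s['grip_width'],env.tcp_to_grasp)
d={}
for n in("scene","side"):
    im=optics.get_image(n); d[n]=im; cv2.imwrite(f"pics/{n}0.png",im["pixels"][:,:,::-1])
    R=cv2.Rodrigues(np.array(im['rvec']))[0]; print(n,-R.T@np.ravel(im['tvec']),np.round(R[2],2))
pickle.dump(d,open("d0.pkl","wb"))
E
```

```text
0.0 [ 0.20486645 -0.51009181  0.23069215] [[ 0.928  0.373 -0.   ]
 [ 0.373 -0.928  0.002]
 [ 0.    -0.001 -1.   ]] 0.08569363113589983 0.0187
scene [-0.24758486  0.40650051  1.00635853] [ 0.6  -0.45 -0.66]
side [ 0.62948554 -1.39757401  0.72204988] [-0.05  0.89 -0.46]
```

View pics/scene0.png

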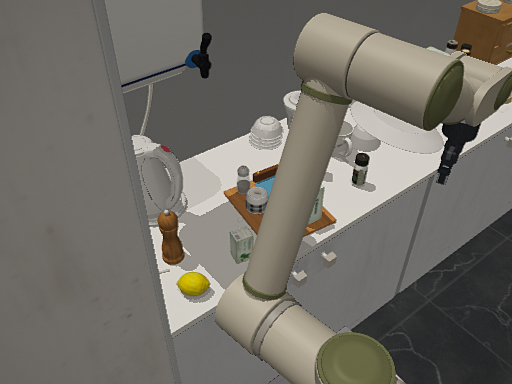

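View pics/side0.png

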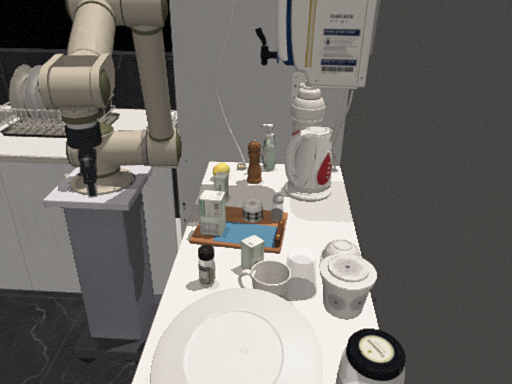

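```bash
cat > h.py <<'E'
import cv2, numpy as np, pickle
def ray(im,uv,z):
    R=cv2.Rodrigues(np.array(im['rvec']))[0]; c=-R.T@np.ravel(im['tvec'])
    d=R.T@np.linalg.inv(im['mtx'])@np.array([uv[0],uv[1],1.]); return c+d*(z-c[2])/d[2]
def proj(im,P): return cv2.projectPoints(np.array([P],float),np.array(im['rvec'],float),np.ravel(im['tvec']).astype(float),np.array(im['mtx'],float),None)[0].ravel()
E
python3 - <<'E'
from h import *
d=pickle.load(open("d0.pkl","rb")); s=d["side"]
c=s["pixels"][180:260,180:300,::-1]
cv2.imwrite("pics/sidecrop.png",cv2.resize(c,None,fx=6,fy=6,interpolation=cv2.INTER_CUBIC))
E
```

```text
(no output)
```

View pics/sidecrop.png

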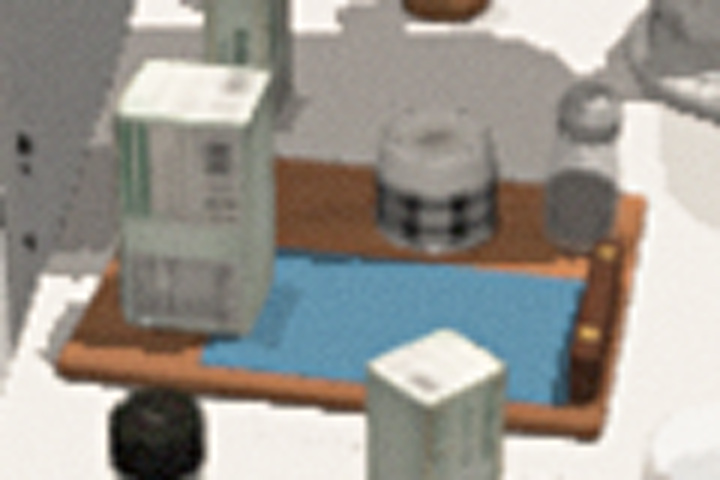

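Run:
```python
from h import *
s=pickle.load(open("d0.pkl","rb"))["side"]
def p(n,x,y,z): print(n,np.round(ray(s,(180+(x+.5)/6-.5,180+(y+.5)/6-.5),z)[:2],4))
for n,x,y in[("bFL",62,350),("bFR",603,422),("bBR",645,200),("fFL",203,362),("fFR",562,404),("fBR",588,280),("fBL",278,252),("boxFL",124,324),("boxFR",243,335),("boxBR",272,285)]:p(n,x,y,.012)
for n,x,y in[("tFL",118,125),("tBL",142,60),("tBR",273,70),("tFR",248,130)]:p(n,x,y,.134)
for n,x,y in[("stopFtop",573,345),("stopBtop",590,245)]:p(n,x,y,.042)
p("cuptopC",437,135,.065); p("salt top",590,95,.095); p("jar top",155,410,.1);p("small box top",435,367,.09)
```

```text
bFL [ 0.404  -0.3694]
bFR [ 0.6686 -0.4082]
bBR [ 0.6925 -0.2019]
fFL [ 0.4741 -0.3741]
fFR [ 0.6491 -0.3952]
fBR [ 0.6615 -0.2848]
fBL [ 0.4997 -0.271 ]
boxFL [ 0.4305 -0.3443]
boxFR [ 0.4907 -0.3492]
boxBR [ 0.5    -0.3028]
tFL [ 0.4348 -0.359 ]
tBL [ 0.4359 -0.2929]
tBR [ 0.5014 -0.2978]
tFR [ 0.4963 -0.3586]
stopFtop [ 0.6531 -0.3893]
stopBtop [ 0.6612 -0.2991]
cuptopC [ 0.58   -0.2336]
salt top [ 0.6588 -0.2381]
jar top [ 0.4782 -0.5371]
small box top [ 0.5918 -0.4822]
```

```bash
python3 -m jog '[[0,0,0.169,0,0,0,28],[0,0,0.169,0,0,0,28],[0,0,0.169,0,0,0,28],[0,0,0,0.03,-0.042,0,28],[0,0,0,0.03,-0.042,0,28],[0,0,0,0.03,-0.042,0,28],[0,0,0,0.03,-0.042,0,28],[0,0,0,0.03,-0.042,0,28],[0,0,0,0,0,0,28]]'
python3 - <<'E'
from rig import observe, optics
import cv2, numpy as np, pickle
s=observe(); print(s['time_s'],s['position'],np.round(s['tool_rot'],3),s['grip_width'],s['ft_force'])
d={}
for n in("wrist","side"):
    im=optics.get_image(n); d[n]=im; cv2.imwrite(f"pics/{n}1.png",im["pixels"][:,:,::-1])
pickle.dump(d,open("d1.pkl","wb"))
E
```

```text
time_s: 1.23
position: [0.3815, -0.3183, 0.2312]
tool_rot: [[0.993, -0.12, -0.0], [-0.12, -0.993, 0.001], [-0.0, -0.001, -1.0]]
ft_force: [-0.7, -0.2, 1.1]
grip_width: 0.0238
gripper_force: 0.0
1.225 [ 0.38146085 -0.31834217  0.23120345] [[ 0.993 -0.12  -0.   ]
 [-0.12  -0.993  0.001]
 [-0.    -0.001 -1.   ]] 0.023776057544153538 [-0.74680287 -0.19614783  1.08373947]
```

View pics/wrist1.png

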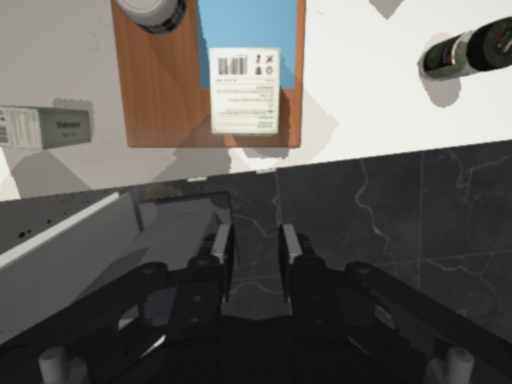

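Run:
```python
from h import *
w=pickle.load(open("d1.pkl","rb"))["wrist"]
R=cv2.Rodrigues(np.array(w['rvec']))[0]; print(-R.T@np.ravel(w['tvec']),R[2])
p=lambda n,u,v,z: print(n,np.round(ray(w,(u,v),z),4))
for u,v in[(209,48),(280,46),(279,134),(212,134)]:p("box",u,v,.134)
p("bNear+y",127,147,.012);p("bNear-y",301,147,.012)
hsv=cv2.cvtColor(w["pixels"],cv2.COLOR_RGB2HSV)
m=cv2.inRange(hsv,(95,80,60),(120,255,255)); E=[]
for v in (5,20,35):
    u=np.nonzero(m[v])[0]; a,b=ray(w,(u[0],v),.012),ray(w,(u[-1],v),.012); E+=[(a,b)]; print(v,u[0],u[-1],np.round(a[:2],4),np.round(b[:2],4))
u=295; r=np.nonzero(m[:,291])[0]; p("field near",291,r[-1],.012)
r=np.nonzero(m[:,205])[0]; print(r[-1]); p("field near",205,r[-1],.012)
c=cv2.cvtColor(w["pixels"][30:160,110:320],cv2.COLOR_RGB2BGR); cv2.imwrite("pics/wc.png",cv2.resize(c,None,fx=3.6,fy=3.6,interpolation=cv2.INTER_CUBIC))
```

```text
[ 0.445759   -0.3258321   0.37451982] [-0.25690383  0.03130124 -0.96592994]
box [ 0.4993 -0.296   0.134 ]
box [ 0.4942 -0.3502  0.134 ]
box [ 0.4284 -0.3428  0.134 ]
box [ 0.4351 -0.2879  0.134 ]
bNear+y [ 0.4266 -0.1599  0.012 ]
bNear-y [ 0.4003 -0.3773  0.012 ]
5 197 295 [ 0.5714 -0.2746] [ 0.5582 -0.3833]
20 198 294 [ 0.5565 -0.2732] [ 0.5435 -0.3809]
35 199 294 [ 0.5413 -0.2717] [ 0.5282 -0.3795]
field near [ 0.4728 -0.3712  0.012 ]
87
field near [ 0.4851 -0.2692  0.012 ]
```

View pics/wc.png

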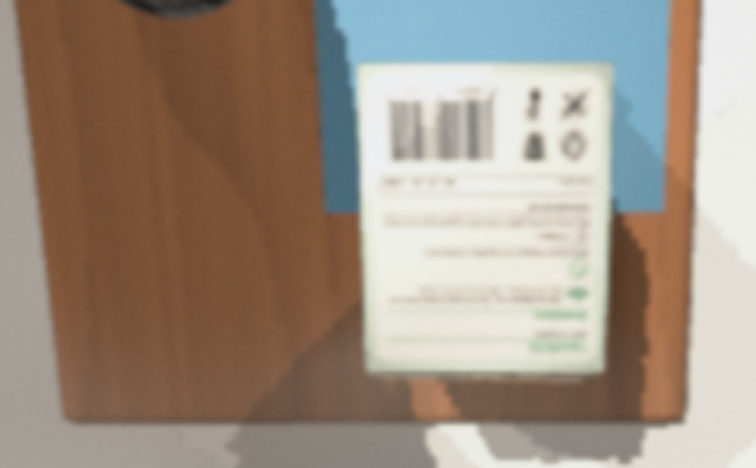

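```bash
python3 -m jog '[[0,0,0,0,-0.009,0.055,28],[0,0,0,0.01,0,0.056,28],[0,0,0,0.015,0,0,28],[0,0,0,0.008,0,0,28],[0,0,0,0.003,0,0,28],[0,0,0,0,0,0,28]]'
python3 -m jog '[[0,0,0,0.004,0,0,28],[0,0,0,0.004,0,0,28],[0,0,0,0.004,0,0,28],[0,0,0,0.004,0,0,28],[0,0,0,0.004,0,0,28],[0,0,0,0.004,0,0,28]]'
python3 - <<'E'
from rig import observe, optics
import cv2, numpy as np, pickle
im=[cv2.cvtColor(optics.get_image(n)["pixels"],cv2.COLOR_RGB2BGR) for n in("wrist","side")]
cv2.imwrite("pics/m2.png",np.hstack([cv2.resize(im[0],None,fx=.75,fy=.75),cv2.resize(im[1][150:270,160:320],(384,288),interpolation=2)]))
E
```

```text
time_s: 2.08
position: [0.4171, -0.3167, 0.1216]
tool_rot: [[0.992, -0.125, 0.001], [-0.125, -0.992, -0.002], [0.002, 0.002, -1.0]]
ft_force: [0.4, -1.1, -0.3]
grip_width: 0.0238
gripper_force: 0.0
time_s: 2.82
position: [0.4409, -0.3193, 0.1203]
tool_rot: [[0.992, -0.125, -0.0], [-0.125, -0.992, 0.0], [-0.0, -0.0, -1.0]]
ft_force: [-0.9, 0.0, 0.4]
grip_width: 0.024
gripper_force: 0.2
```

View pics/m2.png

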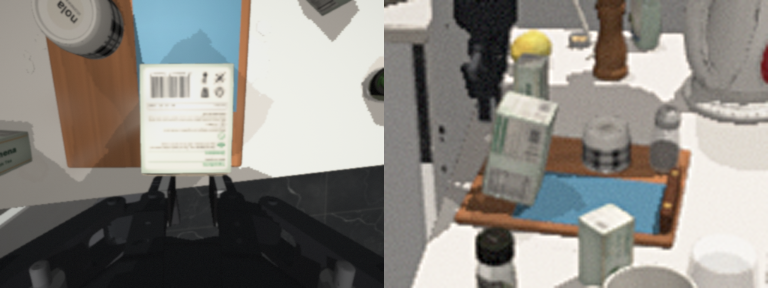

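The wrist view (left) shows the box straight, fingers at its rear edge; the side view (right) shows it leaning about 15° toward the stop at (520,150). I'll continue.

```bash
python3 -m jog '[[0,0,0,0.004,0,0,28],[0,0,0,0.004,0,0,28],[0,0,0,0.004,0,0,28],[0,0,0,0.004,0,0,28],[0,0,0,0.004,0,0,28],[0,0,0,0.004,0,0,28],[0,0,0,0.003,0,0,28],[0,0,0,0.003,0,0,28]]'
python3 -m jog '[[0,0,0,-0.02,0,0,28],[0,0,0,-0.03,0,0,28],[0,0,0,-0.03,0,0,28],[0,0,0,0,0,0,28],[0,0,0,0,0,0,28],[0,0,0,0,0,0,28]]'
python3 - <<'E'
from rig import observe, optics
import cv2, numpy as np, pickle
d={n:optics.get_image(n) for n in("wrist","side")}; pickle.dump(d,open("d3.pkl","wb"))
im=[cv2.cvtColor(d[n]["pixels"],cv2.COLOR_RGB2BGR) for n in d]
cv2.imwrite("pics/m3.png",np.hstack([im[0],cv2.resize(im[1][150:270,200:296],(288,384),interpolation=2)]))
E
```

```text
time_s: 3.92
position: [0.4706, -0.323, 0.1203]
tool_rot: [[0.992, -0.125, -0.0], [-0.125, -0.992, 0.0], [-0.0, -0.0, -1.0]]
ft_force: [-0.0, 0.8, 0.0]
grip_width: 0.024
gripper_force: 0.0
time_s: 4.68
position: [0.3917, -0.3133, 0.1203]
tool_rot: [[0.992, -0.124, 0.0], [-0.124, -0.992, -0.0], [0.0, 0.0, -1.0]]
ft_force: [-0.9, -0.0, -0.3]
grip_width: 0.0238
gripper_force: 0.0
```

View pics/m3.png

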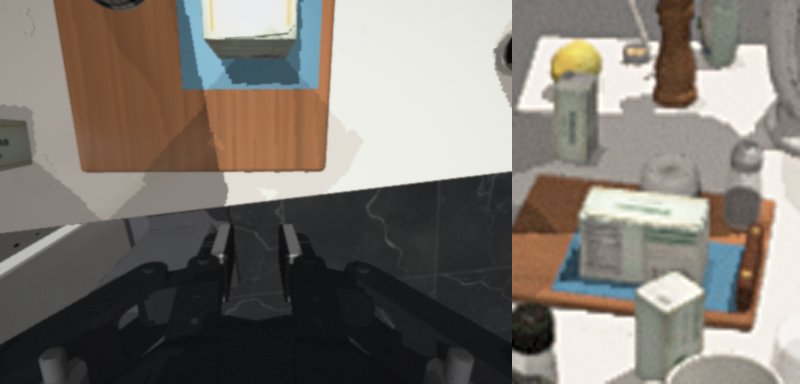

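The box lies flat in the field, short of the stop: foot end in the wrist view at bottom edge (220,57)–(295,54), field's near edge at row 88.

Run:
```python
from h import *
w=pickle.load(open("d3.pkl","rb"))["wrist"]
X=np.array([.9925,-.122]);Y=np.array([.122,.9925]); O=np.array([.53475,-.3256])
def p(n,u,v,z):
    q=ray(w,(u,v),z)[:2]; print(n,np.round(q,4),"board rel",np.round([(q-O)@X,(q-O)@Y],4))
p("upL",205,38,.077);p("upR",297,36,.077);p("loL",219,56,.012);p("loR",295,56,.012)
p("fieldnearL",183,88,.012);p("fieldnearR",320,88,.012);p("bL",82,170,.012);p("bR",325,170,.012)
c=w["pixels"][:100,170:340,::-1]; cv2.imwrite("pics/wc3.png",cv2.resize(c,None,fx=4.5,fy=4.5,interpolation=2))
s=pickle.load(open("d3.pkl","rb"))["side"]
for n,q in(("foot",(.653,-.39)),):print(n,proj(s,(*q,.042)))
```

```text
upL [ 0.5033 -0.2966] board rel [-0.0348  0.025 ]
upR [ 0.4976 -0.3506] board rel [-0.0338 -0.0293]
loL [ 0.5054 -0.2971] board rel [-0.0326  0.0247]
loR [ 0.4978 -0.358 ] board rel [-0.0327 -0.0367]
fieldnearL [ 0.485  -0.2636] board rel [-0.057   0.0554]
fieldnearR [ 0.4709 -0.3765] board rel [-0.0572 -0.0583]
bL [ 0.4282 -0.1612] board rel [-0.1258  0.1502]
bR [ 0.4013 -0.3763] board rel [-0.1263 -0.0666]
foot [275.05606952 237.21440839]
```

View pics/wc3.png

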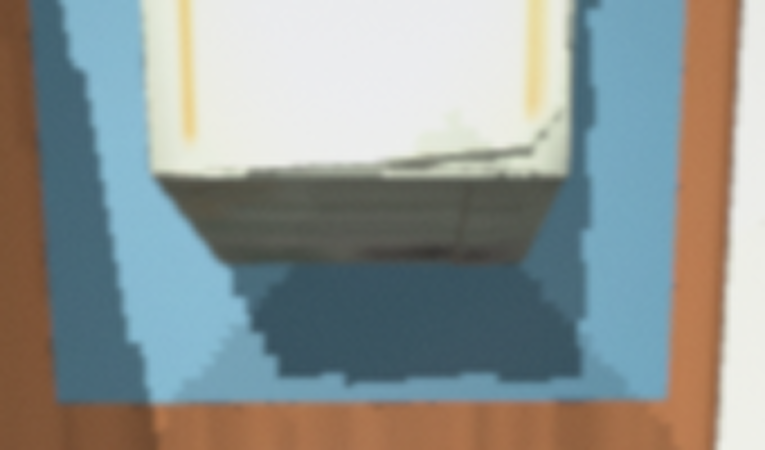

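```bash
python3 -m jog '[[0,0,0,0,-0.003,0.04,28],[0,0,0,0,0,0.04,28],[0,0,0,0.03,0,0,28],[0,0,0,0.03,0,0,28],[0,0,0,0.02,0,0,28],[0,0,0,0.01,0,0,28],[0,0,0,0,0,0,28]]'
python3 -m jog '[[0,0,0,0.004,0,0,28],[0,0,0,0.004,0,0,28],[0,0,0,0.004,0,0,28],[0,0,0,0.004,0,0,28],[0,0,0,0.004,0,0,28],[0,0,0,0.004,0,0,28],[0,0,0,0.004,0,0,28],[0,0,0,0.004,0,0,28]]'
python3 - <<'E'
from rig import observe, optics
import cv2, numpy as np, pickle
d={n:optics.get_image(n) for n in("wrist","side")}; pickle.dump(d,open("d4.pkl","wb"))
im=[cv2.cvtColor(d[n]["pixels"],cv2.COLOR_RGB2BGR) for n in d]
cv2.imwrite("pics/m4.png",np.hstack([cv2.resize(im[0],(336,252)),cv2.resize(im[1][190:253,190:305],(460,252),interpolation=2)]))
E
```

```text
time_s: 5.65
position: [0.4809, -0.3212, 0.0401]
tool_rot: [[0.992, -0.124, -0.0], [-0.124, -0.992, 0.0], [-0.0, -0.0, -1.0]]
ft_force: [-1.3, -0.2, -1.0]
grip_width: 0.0242
gripper_force: 0.0
time_s: 6.65
position: [0.5127, -0.3254, 0.0403]
tool_rot: [[0.992, -0.125, -0.0], [-0.125, -0.992, 0.0], [-0.0, -0.0, -1.0]]
ft_force: [-1.1, -0.1, 0.6]
grip_width: 0.0236
gripper_force: 0.6
```

View pics/m4.png

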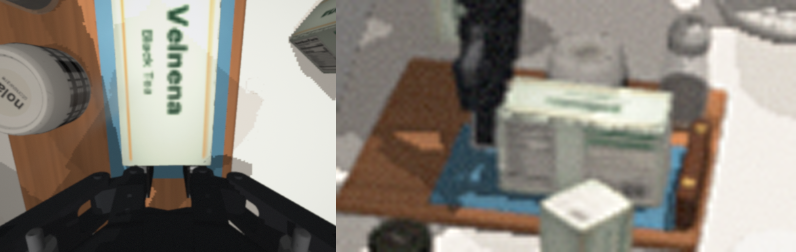

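The box is square, being pushed straight, with roughly 10 mm left to the stop (side crop: box end at x≈665, stop at ≈685).

```bash
python3 -m jog '[[0,0,0,0.003,0,0,28],[0,0,0,0.003,0,0,28],[0,0,0,0.002,0,0,28],[0,0,0,0,0,0,28]]'
for i in 1 2; do python3 -m jog '[[0,0,0,0.001,0,0,28],[0,0,0,0.001,0,0,28]]' | grep -E "pos|force"; done
```

```text
time_s: 7.25
position: [0.5206, -0.3264, 0.0403]
tool_rot: [[0.992, -0.125, 0.0], [-0.125, -0.992, -0.0], [0.0, 0.0, -1.0]]
ft_force: [0.4, 0.5, -0.1]
grip_width: 0.0237
gripper_force: 0.0
position: [0.5223, -0.3266, 0.0404]
ft_force: [-0.8, 0.0, -0.4]
gripper_force: 0.3
position: [0.5244, -0.3268, 0.0403]
ft_force: [-0.5, -0.1, 1.4]
gripper_force: 0.4
```

```bash
python3 -m jog '[[0,0,0,0.001,0,0,28],[0,0,0,0.001,0,0,28]]' | grep -E "pos|force"
python3 -m jog '[[0,0,0,0.001,0,0,28],[0,0,0,0,0,0,28]]' | grep -E "pos|force"
python3 - <<'E'
from h import *
from rig import optics
d={n:optics.get_image(n) for n in("wrist","side")}; pickle.dump(d,open("d5.pkl","wb"))
im=[cv2.cvtColor(d[n]["pixels"],cv2.COLOR_RGB2BGR) for n in d]
cv2.imwrite("pics/m5.png",np.hstack([cv2.resize(im[0],(336,252)),cv2.resize(im[1][200:242,225:301],(460,252),interpolation=2)]))
E
```

```text
position: [0.5245, -0.3269, 0.0404]
ft_force: [-16.1, 1.0, 7.9]
gripper_force: 7.5
position: [0.5244, -0.3269, 0.0403]
ft_force: [-17.3, -0.7, 7.6]
gripper_force: 8.6
```

View pics/m5.png

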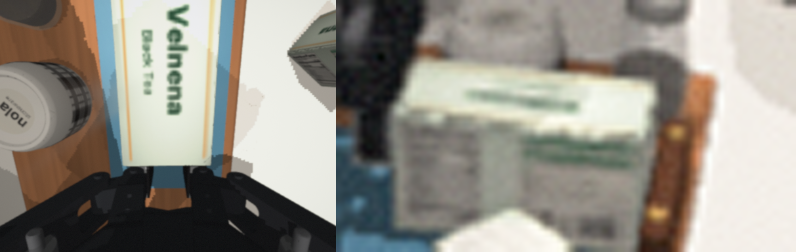

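Force rose sharply (17 N) at the predicted place, and the picture shows the box end against the stop. I'll back off, raise the arm and check.

```bash
python3 -m jog '[[0,0,0,-0.01,0,0,28],[0,0,0,-0.03,0,0,28],[0,0,0,-0.03,0,0,28],[0,0,0,-0.03,0,-0.03,28],[0,0,0,0,0,-0.06,28],[0,0,0,0,0,-0.06,28],[0,0,0,0.05,0,-0.03,28],[0,0,0,0.05,0,0,28],[0,0,0,0.03,0,0,28],[0,0,0,0,0,0,28]]'
python3 - <<'E'
from h import *
from rig import optics
d={n:optics.get_image(n) for n in("wrist","side")}; pickle.dump(d,open("d6.pkl","wb"))
im=cv2.cvtColor(d["wrist"]["pixels"],cv2.COLOR_RGB2BGR)
cv2.imwrite("pics/m6.png",cv2.resize(im,None,fx=1.5,fy=1.5,interpolation=2))
E
```

```text
time_s: 9.6
position: [0.5584, -0.3307, 0.2193]
tool_rot: [[0.992, -0.123, 0.0], [-0.123, -0.992, 0.0], [0.0, -0.0, -1.0]]
ft_force: [-0.5, -0.7, -0.6]
grip_width: 0.024
gripper_force: 0.0
```

View pics/m6.png

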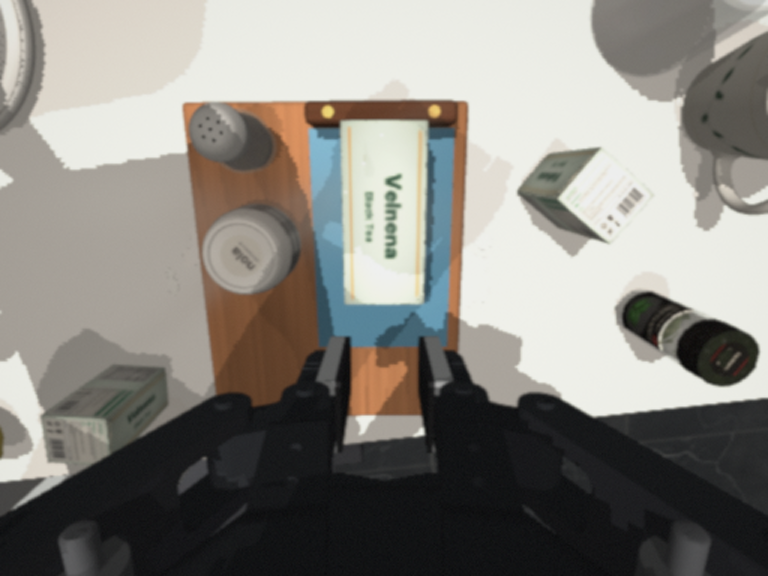

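The wrist view shows the box straight and central in the field, with its leading end (row 120) against the stop. The bystanders are undisturbed and the fingers are clear, so I'm handing in.

```bash
python3 -c "
from rig import job; print(job.close_job())"
```

```text
the job is handed in; nothing more can be done
None
```

I tipped the tea box over onto its underside inside the blue field, let it come to rest untouched, then pushed it straight until it sat flush against the stop; the last picture shows nothing else disturbed, and the job is handed in with no verdict returned.

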